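Close up the corner rack before the shower

ROBOT

A 6-joint arm with a two-finger parallel gripper is mounted at the origin on the work surface. World frame = base frame: x ahead of the robot, y to its left, z up, the work surface at z = 0. Lengths are in mm, angles in rad, forces in N, time in s.
With the tool pointing down it reaches from about 350 to 850 mm from the base axis. Payload 8.1 kg.
Tool frame: the origin (TCP) lies between the finger pads; the fingertips stand 22 mm ahead of it and the grasp point (between the pads) lies 3 mm ahead of it; z points along the fingers, y is the direction in which the jaws open and shut (so a half turn about z gives the same grasp; the last joint's range is limited). The gripper opens to 85 mm and grips with 20 to 120 N. Pads are 22 mm wide; open, the fingers measure 114 mm over their backs; the gripper's body (76 mm by 85 mm) begins 54 mm behind the grasp point. The pads swing forward as they close: fully open they stand 13 mm farther back than shut.
Start: joints at [1.034, 0.13, 1.488, -0, 1.523, -0.085], TCP at [261.932, 539.812, 253.292] pointing down, gripper open.
Joint ranges: [-2.96, 2.96], [-0.89, 2.26], [0.02, 2.5], [-1.34, 4.48], [0, 2.73], [-2.66, 2.66]. Speed limits (rad/s): [2.39, 2.39, 2.79, 3.14, 3.14, 3.14].

INTERFACE

Orientations are given as a unit quaternion [w, x, y, z].
In Python, from station import env, imaging, job gives the robot as it stands.
- The arm moves only by the tool move_arm, never from a script. Its argument "plan" is one flat list of numbers, 5 for each row, row after row: the shift along the tool's x, y, z in mm, then the turn about the tool's z in degrees, then the opening, from 0 (shut) to 1 (fully open). A call has 1 to 12 rows; each row shifts and turns the commanded pose from where the row before left it, along the tool's axes as they then stand; what a row does not reach is not made up. A row lasts 1/12 s, in which the tool goes at most 41.7 mm and 7.16 degrees, less where a joint would pass 70% of its speed; a pose out of reach is approached as far as the arm can. A call is refused whole if a number of a shift passes 41.7 or a number of a turn 7.16, either way. A call with a gripper value outside its range is refused whole. The fingers move at their own pace and stop on an object; "squeeze" is the grip in N (left out, the last holds). Time passes only in rows, so rows that do not move let the fingers close. It gives the time, the measured TCP pose, the force and the opening at its end, in the units of the state.
- env.get_obs(): the state, without advancing time (a new reading comes with each control period).
- imaging.read_camera(name): name is "side" or "top"; returns a dict with "img" (480x640x3 uint8, red, green, blue), "range_z" (480x640 float32, mm along the optical axis (not along the pixel's ray), 0 where there is no reading), "vertical_fov" (degrees; the focal length in pixels is half the picture's height over the tangent of half this angle, whatever the lens; pixels are square), "cx", "cy" (the principal point, pixels), "rvec" (rotation vector, rad) and "tvec" (3), from world to camera coordinates, as OpenCV has them. Camera axes: x right, y down, z forward; pixel columns grow to the right and rows downward; lengths in mm; the calibration is good to about 2 mm. A picture is of the moment at which its call begins.
- job.sign_off(): hands the job in, once; it reports no verdict.
Trained networks look in the newest picture that a camera, given by its name, has taken for a name from the list of things; names that differ only in an ending like _2 or _b are one class to them, and where a whole thing is asked for, a point or a joint stands for the part that bears it (a point fixed in the world has none). Each returns a list of dicts, best first, with "p" (0 to 1); they miss things now and then, are a little off and sometimes report something else, mostly with a low value. They report only what shows in the picture. A call takes as long as a camera call. They do not tell look-alikes from the thing itself.
- imaging.look_for(camera, name): "xy" ([column, row] as shares, 0 to 1, of the picture: columns of its width, rows of its height, amid what is visible of it).
- imaging.masks_of(camera, name): "mask" (480x640 bool, what is visible of it) and "xy" ([column, row] as shares, 0 to 1, of the picture: columns of its width, rows of its height, amid what is visible of it).
- imaging.place_of(camera, name): "xy" ([column, row] as shares, 0 to 1, of the picture: columns of its width, rows of its height: a listed point, or the origin of a listed thing).
The state is a dict: "time_s": time; "qpos": joint angles; "dq": joint speeds; "joint_efforts": joint torques, N m; "ee_pos": TCP position; "tcp_rot": TCP orientation; "contact_force": force on the tool from outside, world axes, zero at the start; "ft_torque": the same for the moment, N m; "opening": finger opening in mm.
Only numpy, scipy, OpenCV 4.12 (cv2) and the standard library are available. Lean on these libraries where they do the work, as an engineer would, in place of code of your own. Each camera call takes 0.05 s, during which the arm holds its last target.

TASK

The shower is about to be turned on: close up the corner rack so that nothing in it gets wet. With the fingertips, and gently, swing the lid of the blue soap dish over until it is fully closed and push the little white drawer under the rack fully home. Push on the outsides only: pinch and lift nothing, and leave the soap, the lota, the jar, the toothbrush cup and the black switch as they are.

Things in the scene. Friction and masses are not known exactly. Their poses are not given: they have to be found in the camera images.
- rack: Fixed grey plastic corner rack in a corner of two low brick walls (tops 140 mm above the ledge). Origin: on the ledge, below the middle of the rack's straight front edge (290 mm, along y). x points level from it into the corner, 250 mm away; z up. Slatted deck's top 110 mm up; its front rail is 10 mm higher. The drawer under the deck slides along this x.
- drawer (a joint): How far the white drawer under the deck stands open, in m: 0 is fully home (against its stop), 0.065 fully out. It moves along the rack's -x as it opens, with about 1.2 N of friction (and light damping), and stays where it is left.
- drawer_lip (a point): Middle of the front edge of the drawer's pull lip, at mid-height, 90 mm above the ledge; axes as the rack's. The lip is 160 mm wide (y), 8 mm high, and juts 17 mm from the front panel (256 mm wide, 44 to 96 mm above the ledge). With the drawer home it is 21 mm in front of the rack's edge. Behind the panel is a 34 mm deep tray that fingers should not press on from inside.
- soap_dish: Fixed blue plastic soap dish with drain holes, clipped to the deck: 80 mm (its x) by 116 mm (its y), 34 mm high, on the left or the right of the rack. Origin: centre of its underside, on the deck; x points level from its front to its hinge side, roughly away from the rack's front edge; z is up.
- soap_lid (a joint): Opening angle of the dish's lid, in rad: 0 is fully closed (level), about 1.57 upright, 1.95 the stop, leaning back over the hinge. A stiff hinge (friction 0.035 N m) keeps the lid where it is left, so it must be pushed all the way.
- lid_hinge (a point): On the hinge line, middle of the lid, 42 mm along x from the dish's centre and 36 mm above the deck. Turns with the lid: y is the hinge line (along the dish's y); -x runs from the hinge along the lid to its free edge; z is the outward normal of the lid's outer (top) face, up when the lid is closed.
- lid_face (a point): Point on the lid's outer face, on its middle line, 62 mm from the hinge line and 3.5 mm above the lid's mid-plane; axes as lid_hinge. The lid is 120 mm wide (y), 4 mm thick; its free edge is 86 mm from the hinge line, a 34 mm wide thumb tab reaches 95 mm. Its inner face has a white lining (100 x 68 mm) that fingers should not press on.
- soap: Loose cream bar of soap lying in the dish, 50 x 78 x 20 mm. Origin: centre of its underside, 8 mm above the dish's underside.
- lota: Loose stainless lota (round water pot), 88 mm diameter, 88 mm tall, standing on the deck on the side of the rack without the soap dish. Origin: centre of its underside.
- jar: Loose closed white plastic jar, 58 mm diameter, 72 mm tall, standing on the deck near the corner, behind the dish and the lota. Origin: centre of its underside.
- cup: Loose white ceramic cup, 74 mm diameter, 98 mm tall, with a green toothbrush standing in it that leans to the cup's -x and reaches 180 mm up. It stands on the ledge beside the rack, on its -y side. Origin: centre of its underside.
- switch_tip (a point): Tip of the small black toggle of the light switch, which juts 21 mm from a white plate on the brick wall on the rack's +y side, about 84 mm above the ledge. To be left as it is.
There are look-alikes about, which are no part of the job. Of the things like the soap, leave any that is green, orange or purple; of the rest the larger one is meant.

How it is judged:
By the outcome, as a careful person would: the job done as asked, in the order asked, and still so for the second after the job is handed in, with the robot touching nothing.
It also fails if it takes over 54 s, if anything falls off the work surface, if the arm or the gripper's body presses on something with over 40 N, if the wrist force passes 120 N, or if a joint passes its speed limit or range.

## Working session

There is one attempt and no reset: what is moved stays moved. The work goes in short steps, Python scripts to look and compute and a tool call to move; the robot and the scene stay as the last step left them, time stands still between calls to the robot, and variables do not carry over. Pictures are saved under pics/ and viewed, and the job is handed in when it is done.

Besides the shell and the picture viewer there is one more tool, called after ">>>" as name(argument=value, ...), one argument or row to a line, values as JSON. move_arm: Moves the arm, as the interface text tells. Its arguments: {"type":"object","properties":{"plan":{"type":"array","items":{"type":"number"}},"squeeze":{"type":"number"}},"required":["plan"]}

```bash
ls; mkdir -p pics; cat > h.py <<'E'
import numpy as np, cv2
from station import env, imaging, job
def cam(n):
    d=imaging.read_camera(n); 
    d['f']=240/np.tan(np.radians(d['vertical_fov'])/2); d['R']=cv2.Rodrigues(np.array(d['rvec'],float))[0]; d['t']=np.array(d['tvec'],float).ravel(); return d
def cloud(d):
    v,u=np.mgrid[0:480,0:640]; z=d['range_z'].astype(float)
    P=np.stack([(u-d['cx'])/d['f']*z,(v-d['cy'])/d['f']*z,z],-1)
    W=(P-d['t'])@d['R']; W[z==0]=np.nan; return W
def proj(d,p):
    c=np.atleast_2d(p)@d['R'].T+d['t']; return np.c_[c[:,0]/c[:,2]*d['f']+d['cx'],c[:,1]/c[:,2]*d['f']+d['cy']]
def save(n,d): cv2.imwrite('pics/'+n,cv2.cvtColor(d['img'],cv2.COLOR_RGB2BGR))
E
python3 - <<'E'
from h import *
for n in ['side','top']:
    d=cam(n); save(n+'0.png',d); W=cloud(d); np.save(n+'W.npy',W)
    print(n,d['f'],-d['R'].T@d['t'])
    for k in ['rack','drawer','drawer_lip','soap_dish','soap_lid','lid_hinge','lid_face','soap','lota','jar','cup','switch_tip']:
        try:
            for r in imaging.place_of(n,k)[:3]:
                u,v=r['xy'][0]*640,r['xy'][1]*480
                print(k,round(r['p'],2),round(u),round(v),W[min(479,max(0,int(v))),min(639,max(0,int(u)))].round(0))
        except Exception as e: print(k,e)
print(env.get_obs())
E
```

```text
pics
side 574.2151929095712 [470.23712561 704.05022778 756.77488877]
rack 0.6 324 327 [525. 158.  67.]
drawer it knows: cup, drawer_lip, jar, lid_face, lid_hinge, lota, rack, soap, soap_dish, switch_tip
drawer_lip 0.69 367 296 [459.  32.   2.]
soap_dish 0.84 297 242 [573.  47. 140.]
soap_lid it knows: cup, drawer_lip, jar, lid_face, lid_hinge, lota, rack, soap, soap_dish, switch_tip
lid_hinge 0.64 270 224 [618.  23. 155.]
lid_face 0.56 260 193 [628.  23. 217.]
lid_face 0.38 296 422 [549. 328.  84.]
soap 0.97 360 415 [465. 273.  16.]
soap 0.77 301 240 [567.  41. 138.]
soap 0.73 382 355 [433. 166.  14.]
lota 0.91 266 308 [597. 207. 166.]
jar 0.69 208 269 [707. 102. 127.]
jar 0.52 301 241 [567.  46. 139.]
cup 0.79 415 248 [377. -51.  40.]
switch_tip 0.66 294 423 [551. 329.  84.]
top 445.9613254208966 [432.76473308   1.44617783 984.89503242]
rack 0.67 268 237 [519. 102.  61.]
drawer it knows: cup, drawer_lip, jar, lid_face, lid_hinge, lota, rack, soap, soap_dish, switch_tip
drawer_lip 0.91 259 262 [468. 113.  93.]
drawer_lip 0.22 281 144 [689.  70. 155.]
soap_dish 0.59 308 209 [570.  18.
[... 414 characters left out ...]
 158 221 [548. 323.  80.]
{'time_s': 1.1, 'qpos': array([ 1.03357305e+00,  1.30389716e-01,  1.48824806e+00,  1.35471685e-05,
        1.52299820e+00, -8.53720583e-02]), 'dq': array([0.00045316, 0.00102999, 0.00119213, 0.00123168, 0.00123085,
       0.0011486 ]), 'joint_efforts': array([ 5.89975070e-05, -5.69312274e+01, -5.00873673e+01, -2.31000865e-05,
        1.01398971e-03,  2.23040172e-05]), 'ee_pos': array([261.93226735, 539.79090918, 253.27194483]), 'tcp_rot': array([-1.30741481e-05,  2.24008861e-01,  9.74587107e-01, -1.85440115e-05]), 'contact_force': array([ 1.35477286,  0.43521484, -0.07395074]), 'ft_torque': array([-0.00701025, -0.04522909,  0.00436316]), 'opening': 85.1780154780079}
```

View pics/side0.png

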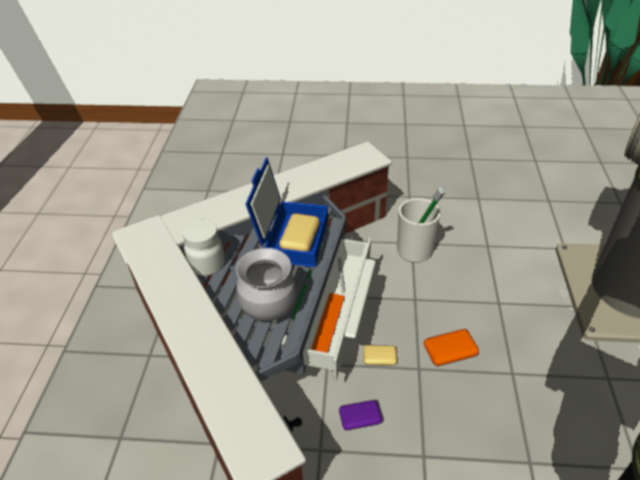

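View pics/top0.png

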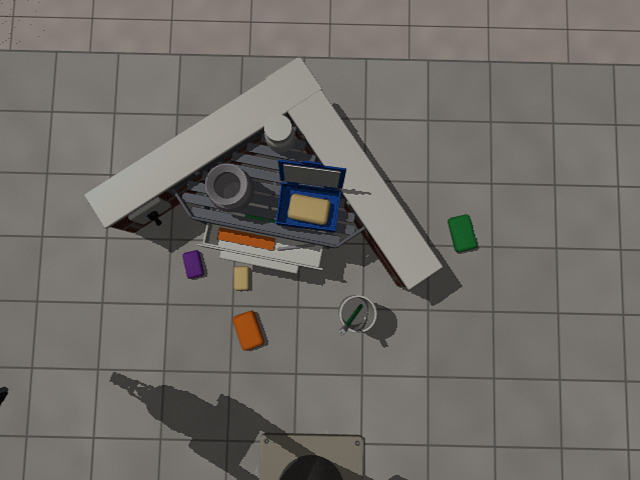

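The side view shows the dish at (297,242), the upright lid at (262,195), the lota at (266,290), the jar at (205,245), the drawer lip at (367,285) and the cup at (415,230). The top view shows the dish at (308,207), the lid at (311,175), the lip at (258,262) and the switch at (155,217).

Candidates:
- **Soap:** cream bar in the dish at (308,208), larger, so it is the one meant. Small cream bar at (242,277); purple (193,264), orange (248,330) and green (462,233) bars.
- **Orange strip:** the drawer's contents at (247,240).
- **Dish and drawer:** there is only one of each.

Next I'll check close crops and measure.

```bash
python3 - <<'E'
from h import *
im=cv2.imread('pics/top0.png')[100:310,150:400]; a=cv2.resize(im,None,fx=3,fy=2.8,interpolation=cv2.INTER_CUBIC); cv2.imwrite('pics/topcrop.png',a)
im=cv2.imread('pics/side0.png')[130:400,170:450]; a=cv2.resize(im,None,fx=2.2,fy=2.2,interpolation=cv2.INTER_CUBIC); cv2.imwrite('pics/sidecrop.png',a)
W=np.load('topW.npy'); I=cv2.imread('pics/top0.png').astype(int)
def line(m,name):
    p=W[m][:,:2]; 
    vx,vy,x0,y0=cv2.fitLine(p.astype(np.float32),cv2.DIST_HUBER,0,.01,.01).ravel(); print(name,len(p),np.degrees(np.arctan2(vy,vx)),x0,y0,p.min(0),p.max(0))
z=W[...,2]
r=(W[...,0]>400)&(W[...,0]<560)&(W[...,1]>-120)&(W[...,1]<230)
rail=r&(z>115)&(z<125); line(rail,'rail')
lip=r&(z>84)&(z<100)&(I.min(-1)>120); line(lip,'lip')
np.set_printoptions(suppress=True)
# lip outline
lm=lip.astype(np.uint8); c,_=cv2.findContours(lm,0,1); c=max(c,key=cv2.contourArea); print(W[c[:,0,1],c[:,0,0]].round(0)[::6].tolist())
# wall tops
w=(z>132)&(z<148)&(I.min(-1)>150); print(w.sum())
h=cv2.convexHull(W[w][:,:2].astype(np.float32)); print(h[:,0].round().tolist())
# blue things
b=(I[...,0]>I[...,2]+30)&(I[...,0]>50); 
for n,m in [('blue low',b&(z<155)),('blue high',b&(z>155))]:
    rr=cv2.minAreaRect(W[m][:,:2].astype(np.float32)); print(n,rr,np.nanpercentile(z[m],[1,5,50,95,99]))
E
```

```text
rail 879 87.77312 533.77405 79.37439 [497.27594716 -95.73066622] [559.88671096 229.68758887]
lip 981 78.43328 471.69446 114.26798 [400.41689213 -99.60160975] [536.11764018 229.73250816]
[[536.0, 220.0, 92.0], [524.0, 223.0, 91.0], [512.0, 227.0, 91.0], [499.0, 230.0, 94.0], [495.0, 219.0, 96.0], [494.0, 207.0, 96.0], [492.0, 195.0, 94.0], [490.0, 183.0, 97.0], [486.0, 192.0, 90.0], [474.0, 193.0, 93.0], [472.0, 181.0, 92.0], [471.0, 169.0, 92.0], [469.0, 157.0, 92.0], [465.0, 145.0, 91.0], [463.0, 133.0, 92.0], [462.0, 121.0, 92.0], [460.0, 109.0, 91.0], [458.0, 96.0, 95.0], [457.0, 84.0, 93.0], [453.0, 72.0, 91.0], [451.0, 60.0, 94.0], [449.0, 48.0, 95.0], [448.0, 38.0, 91.0], [460.0, 36.0, 93.0], [463.0, 36.0, 97.0], [462.0, 24.0, 95.0], [458.0, 12.0, 96.0], [456.0, 0.0, 92.0], [455.0, -12.0, 97.0], [458.0, -2.0, 97.0], [471.0, -5.0, 90.0], [483.0, -9.0, 89.0], [495.0, -11.0, 90.0], [485.0, -7.0, 88.0], [473.0, -5.0, 91.0], [460.0, -2.0, 91.0], [464.0, 11.0, 92.0], [466.0, 23.0, 91.0], [468.0, 35.0, 92.0], [469.0, 47.0, 93.0], [471.0, 59.0, 91.0], [475.0, 71.0, 92.0], [477.0, 83.0,
[... 252 characters left out ...]
6.0, 227.0, 91.0], [518.0, 224.0, 89.0], [530.0, 222.0, 89.0]]
5213
[[803.0, 134.0], [801.0, 138.0], [733.0, 237.0], [698.0, 288.0], [614.0, 409.0], [598.0, 431.0], [591.0, 439.0], [587.0, 444.0], [585.0, 444.0], [582.0, 443.0], [530.0, 407.0], [526.0, 402.0], [425.0, -182.0], [454.0, -223.0], [468.0, -234.0], [553.0, -176.0], [758.0, -32.0]]
blue low ((613.4049072265625, 16.92267608642578), (134.3607177734375, 160.50433349609375), 83.6974868774414) [108.11521184 114.47190835 117.89934814 144.63061371 146.95960876]
blue high ((630.4266357421875, 11.501449584960938), (17.36152458190918, 117.51921081542969), 1.0978875160217285) [213.97055064 227.54699062 230.07461658 239.31967431 240.15608859]
```

View pics/topcrop.png

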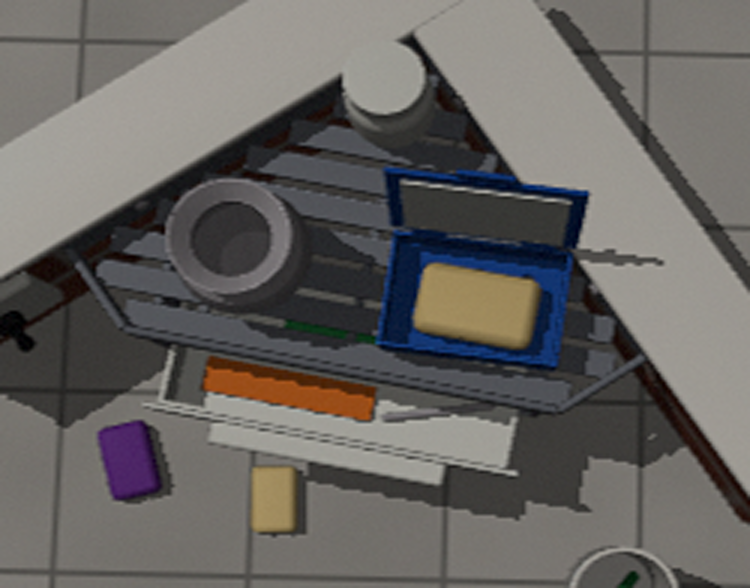

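View pics/sidecrop.png

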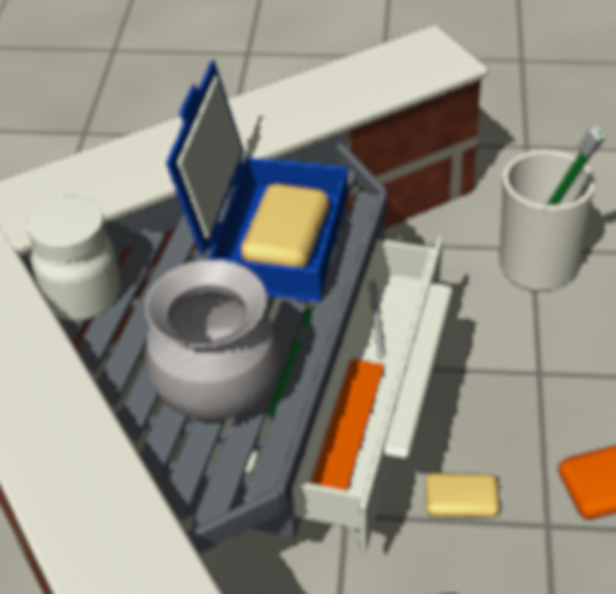

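```bash
python3 - <<'E'
from h import *
np.set_printoptions(suppress=True,precision=3)
rx=np.array([0.986,-0.166]); rx/=np.linalg.norm(rx); ry=np.array([-rx[1],rx[0]])
for n in ['top','side']:
    W=np.load(n+'W.npy'); z=W[...,2]
    m=(W[...,0]>590)&(W[...,0]<665)&(W[...,1]>-70)&(W[...,1]<85)&(z>165)&(z<236)
    p=W[m]; c=np.median(p,0); 
    for _ in range(5):
        q=p[np.abs((p-c)@(np.linalg.svd(p-c,full_matrices=False)[2][2]))<4]; p=q;c=p.mean(0)
    nrm=np.linalg.svd(p-c,full_matrices=False)[2][2]; nrm*=np.sign(-nrm[0])
    print(n,len(p),'c',c,'n',nrm,'yaw',np.degrees(np.arctan2(-nrm[1],-nrm[0])),'tilt(back)',np.degrees(np.arcsin(nrm[2])), p.min(0),p.max(0))
    I=cv2.imread(f'pics/{n}0.png').astype(int); b=(I[...,0]>I[...,2]+30)&(I[...,0]>50)
    t=W[b&(z>222)]; print('top edge',t.min(0),t.max(0),np.median(t,0))
    f=(z>138)&(z<150)&b; print('rim',cv2.minAreaRect(W[f][:,:2].astype(np.float32)))
W=np.load('topW.npy');z=W[...,2]
k=lambda w:np.c_[w[:,:2]@rx,w[:,:2]@ry,w[:,2]]
r=(W[...,0]>470)&(W[...,0]<560)&(W[...,1]>-60)&(W[...,1]<200)&(z>116)&(z<124)
q=k(W[r]);print('rail rackx',np.percentile(q[:,0],[1,5,50,95,99]),q[:,1].min(),q[:,1].max())
r=(W[...,0]>430)&(W[...,0]<490)&(W[...,1]>20)&(W[...,1]<200)&(z>85)&(z<99)
q=k(W[r]);
for a in range(20,220,20):
    s=q[(q[:,1]>a)&(q[:,1]<a+20)]; print(a,len(s), s[:,0].min() if len(s) else 0)
for nm,box in [('lota',(550,660,110,220,150,205)),('jar',(650,730,40,110,150,190))]:
    x0,x1,y0,y1,z0,z1=box
    m=(W[...,0]>x0)&(W[...,0]<x1)&(W[...,1]>y0)&(W[...,1]<y1)&(z>z0)&(z<z1); print(nm,W[m].min(0),W[m].max(0),k(W[m]).min(0))
E
```

```text
top 1214 c [622.705  11.707 203.424] n [-0.967  0.109  0.231] yaw -6.411449484859463 tilt(back) 13.36841306899944 [608.88  -48.164 165.087] [637.98   71.097 235.973]
top edge [623.464 -47.383 226.723] [638.131  70.417 240.494] [632.514  13.061 230.119]
rim ((594.5955810546875, 14.98577880859375), (115.75482177734375, 123.83235168457031), 83.86506652832031)
side 1441 c [626.379  20.515 202.594] n [-0.968  0.116  0.223] yaw -6.839279822225273 tilt(back) 12.884649343859799 [611.685 -48.797 165.03 ] [641.839  73.764 235.799]
top edge [625.626 -47.971 222.104] [641.839  71.292 242.322] [634.552  17.538 231.122]
rim ((577.1528930664062, 16.137691497802734), (123.37783813476562, 83.16712951660156), 83.60028076171875)
rail rackx [496.383 497.238 502.42  544.546 554.677] 26.828448739176586 286.6618206967971
20 0 0
40 0 0
60 0 0
80 8 449.70882501116205
100 77 432.37721294674134
120 119 432.4392732756109
140 124 432.6071507219983
160 120 432.8035986047667
180 124 432.96472472361177
200 117 433.1105435123778
lota [557.797 120.973 150.016] [639.948 203.85  200.595] [522.048 217.942 150.016]
jar [683.747  48.226 150.015] [729.896 103.674 185.603] [661.621 165.452 150.015]
```

The crops confirm one blue dish with the larger cream soap in it. The lid leans back to about 1.80 rad, with the dish yawed about -6.6° and the hinge near (611,14,146). The drawer is about 42 mm open, and the rack's x axis is at about -9.6°. I'll shut the gripper, rise, turn to the dish's yaw and go round behind the lid from above.

>>> move_arm(
  plan=[0, 0, -20, -6.5, 0, 0, 0, -20, -6.5, 0, 0, 0, -20, -6.4, 0, -27, -27, 0, 0, 0, -27, -27, 0, 0, 0, -27, -27, 0, 0, 0, -27, -27, 0, 0, 0, -27, -27, 0, 0, 0, -27, -27, 0, 0, 0, -27, -27, 0, 0, 0, -27, -27, 0, 0, 0, -27, -27, 0, 0, 0],
  squeeze=20,
)

```text
time_s: 2.1
ee_pos: [476.8, 269.3, 313.6]
tcp_rot: [0.0, 0.057, 0.998, 0.0]
contact_force: [0.8, 0.0, 0.5]
opening: 0.2
```

>>> move_arm(
  plan=[-27, -26.5, 0, 0, 0, -27, -26.5, 0, 0, 0, -27, -26.5, 0, 0, 0, -27, -26.5, 0, 0, 0, -27, -26.5, 0, 0, 0, -27, -26.5, 0, 0, 0, -27, -26.5, 0, 0, 0, -27, -26.5, 0, 0, 0, -27, -26.5, 0, 0, 0, 0, 0, 0, 0, 0, 0, 0, 0, 0, 0],
)

```text
time_s: 3.02
ee_pos: [690.9, 4.2, 311.5]
tcp_rot: [-0.001, 0.058, 0.998, -0.0]
contact_force: [0.7, -0.5, 0.9]
opening: 0.4
```

```bash
python3 - <<'E'
from h import *
np.set_printoptions(suppress=True,precision=1)
o=env.get_obs(); print(o['ee_pos'],o['time_s'],o['contact_force'])
d=cam('side'); save('s1.png',d); W=cloud(d)
a=cv2.resize(d['img'][60:330,150:430],None,fx=2.2,fy=2.2)[...,::-1]; cv2.imwrite('pics/s1c.png',a)
e=o['ee_pos']; m=(np.hypot(W[...,0]-e[0],W[...,1]-e[1])<35)&(W[...,2]>245)&(W[...,2]<e[2]+30)
print(np.percentile(W[m][:,2],[0,1,5,20]),proj(d,e),proj(d,e-[0,0,22]),proj(d,e-[0,0,35]))
E
```

```text
[690.9   4.2 311.5] 3.0167 [ 0.7 -0.5  0.9]
[290.8 291.6 294.7 303.9] [[212.6 130.8]] [[214.9 143.7]] [[216.2 151.2]]
```

View pics/s1c.png

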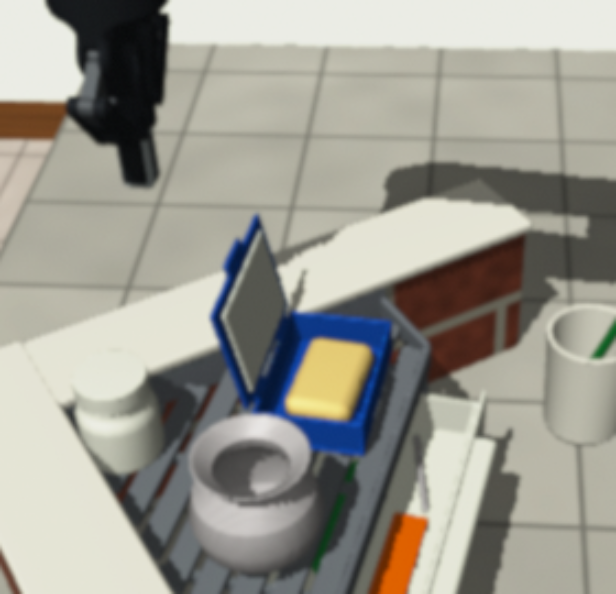

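The fingertips show at (214,143) in the full side frame, at z≈290, so they stand 22 mm ahead of the TCP when shut. They are clear behind the lid. I'll descend behind it and ease forward.

>>> move_arm(
  plan=[0, 0, 20, 0, 0, 0, 0, 20, 0, 0, 0, 0, 20, 0, 0, 0, 0, 20, 0, 0, 10, 0, 0, 0, 0, 8, 0, 0, 0, 0, 6, 0, 0, 0, 0, 5, 0, 0, 0, 0, 5, 0, 0, 0, 0, 5, 0, 0, 0, 0, 5, 0, 0, 0, 0, 5, 0, 0, 0, 0],
)

```text
time_s: 4.07
ee_pos: [641.5, 12.1, 233.7]
tcp_rot: [0.0, 0.057, 0.998, 0.0]
contact_force: [-0.1, 0.3, 0.7]
opening: 0.2
```

```bash
python3 - <<'E'
from h import *
np.set_printoptions(suppress=True,precision=1)
o=env.get_obs(); print(o['ee_pos'],o['time_s'],o['contact_force'])
d=cam('side'); 
a=cv2.resize(d['img'][60:330,150:430],None,fx=2.2,fy=2.2)[...,::-1]; cv2.imwrite('pics/s2c.png',a)
ths=np.radians([93.1-5*i for i in range(19)]); R=65.1
print(np.c_[np.diff(R*np.cos(ths)),-np.diff(R*np.sin(ths))])
E
```

```text
[641.5  12.1 233.7] 4.0667 [-0.1  0.3  0.7]
[[ 5.7 -0.1]
 [ 5.7  0.4]
 [ 5.6  0.9]
 [ 5.5  1.4]
 [ 5.4  1.9]
 [ 5.2  2.3]
 [ 4.9  2.8]
 [ 4.7  3.2]
 [ 4.4  3.6]
 [ 4.1  4. ]
 [ 3.7  4.3]
 [ 3.3  4.6]
 [ 2.9  4.9]
 [ 2.5  5.1]
 [ 2.   5.3]
 [ 1.5  5.5]
 [ 1.   5.6]
 [ 0.6  5.7]]
```

View pics/s2c.png

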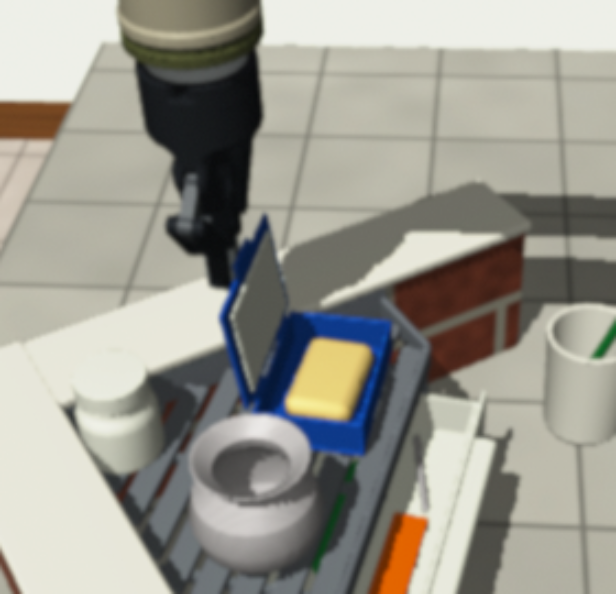

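The fingertips, at about (222,280) in the crop, are on the outer face behind the lid, and the lid has already moved slightly towards upright. I'll continue along the lid's arc.

>>> move_arm(
  plan=[5.5, 0, 0, 0, 0, 5.5, 0, 0, 0, 0, 5, 0, 0, 0, 0, 5.7, 0, 0, 0, 0, 5.7, 0, 0.4, 0, 0, 5.6, 0, 0.9, 0, 0, 5.5, 0, 1.4, 0, 0, 5.4, 0, 1.9, 0, 0, 5.2, 0, 2.3, 0, 0, 4.9, 0, 2.8, 0, 0, 4.7, 0, 3.2, 0, 0, 4.4, 0, 3.6, 0, 0],
)

```text
time_s: 5.12
ee_pos: [578.6, 19.2, 216.5]
tcp_rot: [0.0, 0.057, 0.998, -0.0]
contact_force: [1.0, -0.1, -0.7]
opening: 0.2
```

```bash
python3 - <<'E'
from h import *
np.set_printoptions(suppress=True,precision=1)
o=env.get_obs(); print(o['ee_pos'],o['time_s'],o['contact_force'])
d=cam('side'); 
a=cv2.resize(d['img'][60:330,150:430],None,fx=2.2,fy=2.2)[...,::-1]; cv2.imwrite('pics/s3c.png',a)
E
```

```text
[578.6  19.2 216.5] 5.1167 [ 1.  -0.1 -0.7]
```

View pics/s3c.png

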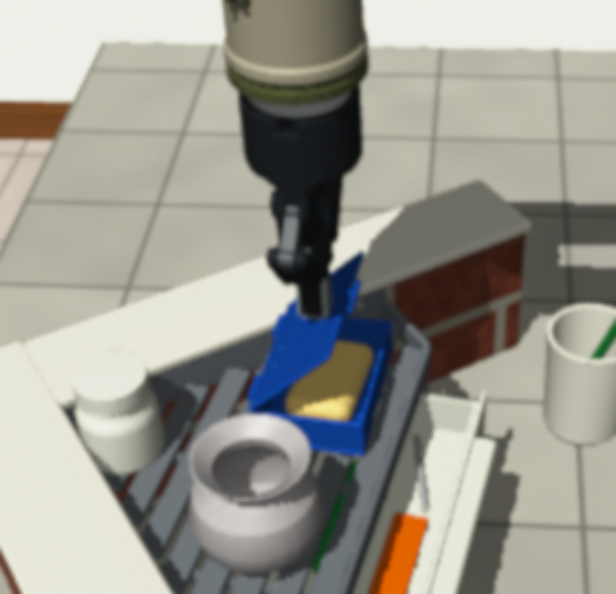

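The lid is about half way over, with the fingertips on its outer face at (313,312). I'll continue down the arc and then press slowly.

>>> move_arm(
  plan=[4.1, 0, 4, 0, 0, 3.7, 0, 4.3, 0, 0, 3.3, 0, 4.6, 0, 0, 2.9, 0, 4.9, 0, 0, 2.5, 0, 5, 0, 0, 2, 0, 5, 0, 0, 1.5, 0, 5, 0, 0, 1, 0, 4, 0, 0, 0.5, 0, 3, 0, 0, 0, 0, 0, 0, 0],
)

```text
time_s: 6.0
ee_pos: [557.1, 21.6, 176.0]
tcp_rot: [-0.001, 0.057, 0.998, 0.0]
contact_force: [0.3, 1.3, -0.8]
opening: 0.2
```

```bash
python3 - <<'E'
from h import *
np.set_printoptions(suppress=True,precision=1)
o=env.get_obs(); print(o['ee_pos'],o['time_s'],o['contact_force'])
d=cam('side'); 
a=cv2.resize(d['img'][60:330,150:430],None,fx=2.2,fy=2.2)[...,::-1]; cv2.imwrite('pics/s4c.png',a)
E
```

```text
[557.1  21.6 176. ] 6.0 [ 0.3  1.3 -0.8]
```

View pics/s4c.png

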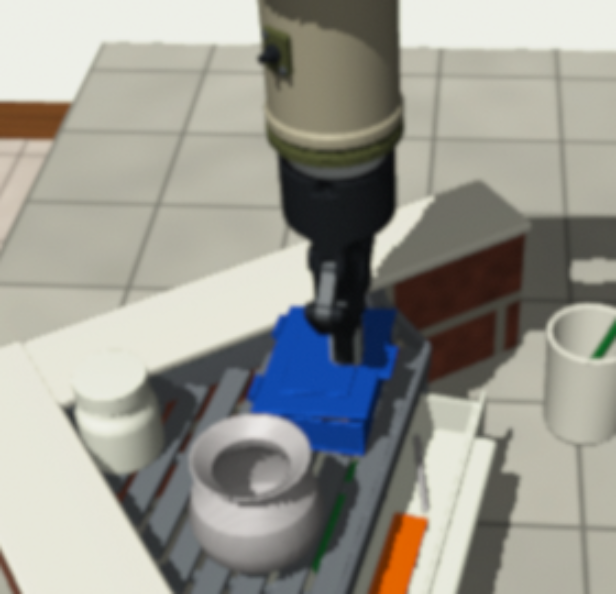

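>>> move_arm(
  plan=[0, 0, 1.5, 0, 0, 0, 0, 1.5, 0, 0, 0, 0, 1, 0, 0, 0, 0, 0, 0, 0],
)

```text
time_s: 6.38
ee_pos: [557.7, 21.6, 172.9]
tcp_rot: [0.0, 0.057, 0.998, -0.0]
contact_force: [-0.9, -0.2, -0.3]
opening: 0.1
```

>>> move_arm(
  plan=[0, 0, 1, 0, 0, 0, 0, 1, 0, 0, 0, 0, 0, 0, 0],
)

```text
time_s: 6.63
ee_pos: [557.6, 21.6, 170.8]
tcp_rot: [-0.0, 0.057, 0.998, -0.0]
contact_force: [0.7, -0.5, -0.1]
opening: -0.0
```

>>> move_arm(
  plan=[0, 0, 1, 0, 0, 0, 0, 0, 0, 0],
)

```text
time_s: 6.8
ee_pos: [557.8, 21.6, 170.1]
tcp_rot: [0.0, 0.057, 0.998, -0.0]
contact_force: [-0.2, -0.1, 0.3]
opening: -0.1
```

>>> move_arm(
  plan=[0, 0, 1, 0, 0, 0, 0, 0, 0, 0],
)

```text
time_s: 6.97
ee_pos: [557.8, 21.6, 169.9]
tcp_rot: [0.0, 0.057, 0.998, -0.0]
contact_force: [-3.7, -0.4, 6.7]
opening: 0.2
```

Contact force rose to 6.7 N with the tip at z≈148, so the lid is on its stop. I'll lift off and move in front of the drawer lip, turning +3° to line up with the rack.

>>> move_arm(
  plan=[0, 0, -10, 0, 0, 0, 0, -20, 0, 0, 0, 0, -20, 0, 0, 0, 0, -10, 0, 0, 25, 14, 0, 0, 0, 25, 14, 0, 0, 0, 25, 14, 0, 0, 0, 25, 14, 0, 0, 0, 25, 14, 0, 0, 0, 24, 14, 0, 0, 0, 0, 0, 0, 3, 0, 0, 0, 0, 0, 0],
)

```text
time_s: 7.97
ee_pos: [418.4, 122.7, 229.3]
tcp_rot: [0.0, 0.083, 0.997, 0.0]
contact_force: [1.2, -0.0, 1.1]
opening: -0.2
```

```bash
python3 - <<'E'
from h import *
np.set_printoptions(suppress=True,precision=3)
o=env.get_obs(); print(o['ee_pos'],o['time_s'],o['contact_force'])
for n in ['side','top']:
    d=cam(n); W=cloud(d)
    I=d['img'].astype(int); z=W[...,2]; b=(I[...,2]>I[...,0]+30)&(z>135)&(z<175)&(W[...,0]>520)&(W[...,0]<606)&(np.abs(W[...,1]-18)<50)
    p=W[b]; c=p.mean(0); nn=np.linalg.svd(p-c,full_matrices=False)[2][2]; print(n,b.sum(),c,nn*np.sign(nn[2]),np.percentile(p[:,2],[2,50,98]))
    cr=d['img'][100:370,170:450] if n=='side' else d['img'][100:340,150:400]
    cv2.imwrite(f'pics/{n}5.png',cv2.resize(cr,None,fx=2.2,fy=2.2)[...,::-1])
E
```

```text
[418.414 122.729 229.326] 7.9667 [ 1.23  -0.035  1.079]
side 1980 [566.834  19.651 149.807] [-0.015  0.001  1.   ] [147.113 149.811 152.374]
top 2207 [565.464  16.852 148.046] [-0.008  0.001  1.   ] [144.59  148.024 151.476]
```

View pics/side5.png

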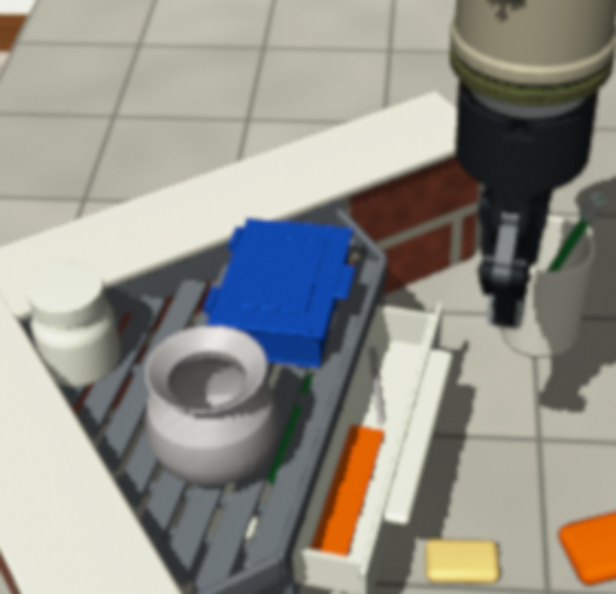

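View pics/top5.png

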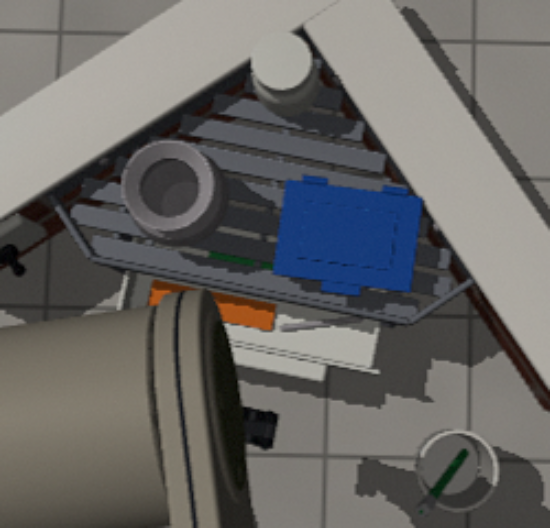

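The lid is level: the plane fit from both cameras is within 1°, with the top at z≈148–150. The fingertips are in front of the lip's middle. I'll lower them to z≈82 and start the push.

>>> move_arm(
  plan=[0, 0, 25, 0, 0, 0, 0, 25, 0, 0, 0, 0, 25, 0, 0, 0, 0, 25, 0, 0, 0, 0, 25, 0, 0, -8, 0, 0, 0, 0, -8, 0, 0, 0, 0, -6, 0, 0, 0, 0, -5, 0, 0, 0, 0, -4, 0, 0, 0, 0, -4, 0, 0, 0, 0, -4, 0, 0, 0, 0],
)

```text
time_s: 9.07
ee_pos: [458.5, 115.5, 104.8]
tcp_rot: [0.0, 0.083, 0.997, 0.0]
contact_force: [-1.5, -0.9, 1.7]
opening: 0.0
```

```bash
python3 - <<'E'
from h import *
d=cam('side'); cv2.imwrite('pics/side6.png',cv2.resize(d['img'][100:370,170:450],None,fx=2.2,fy=2.2)[...,::-1])
E
```

```text
(no output)
```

View pics/side6.png

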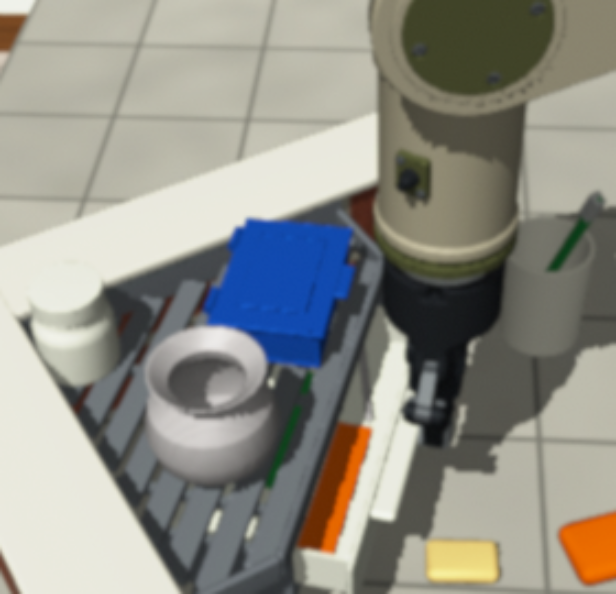

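The fingertips, at (437,435) in the crop, are on the front of the lip and the drawer has started to move. I'll continue.

>>> move_arm(
  plan=[-4, 0, 0, 0, 0, -4, 0, 0, 0, 0, -4, 0, 0, 0, 0, -4, 0, 0, 0, 0, -4, 0, 0, 0, 0, -3, 0, 0, 0, 0, -2, 0, 0, 0, 0, -1.5, 0, 0, 0, 0, 0, 0, 0, 0, 0],
)

```text
time_s: 9.87
ee_pos: [484.0, 111.0, 104.0]
tcp_rot: [0.0, 0.083, 0.997, -0.0]
contact_force: [-0.7, -0.5, -0.3]
opening: 0.2
```

>>> move_arm(
  plan=[-1.5, 0, 0, 0, 0, -1.5, 0, 0, 0, 0, 0, 0, 0, 0, 0],
)

```text
time_s: 10.12
ee_pos: [486.8, 110.6, 104.0]
tcp_rot: [0.0, 0.083, 0.997, 0.0]
contact_force: [-0.4, -0.8, 0.9]
opening: 0.1
```

>>> move_arm(
  plan=[-1, 0, 0, 0, 0, -1, 0, 0, 0, 0, 0, 0, 0, 0, 0],
)

```text
time_s: 10.37
ee_pos: [488.8, 110.2, 104.0]
tcp_rot: [0.0, 0.083, 0.997, -0.0]
contact_force: [-0.2, -0.7, 0.2]
opening: 0.2
```

>>> move_arm(
  plan=[-1, 0, 0, 0, 0, -1, 0, 0, 0, 0, 0, 0, 0, 0, 0],
)

```text
time_s: 10.62
ee_pos: [490.8, 109.9, 104.0]
tcp_rot: [0.0, 0.083, 0.997, 0.0]
contact_force: [-0.2, -0.2, 0.2]
opening: -0.1
```

>>> move_arm(
  plan=[-1, 0, 0, 0, 0, 0, 0, 0, 0, 0],
)

```text
time_s: 10.78
ee_pos: [491.8, 109.7, 104.0]
tcp_rot: [0.0, 0.083, 0.997, -0.0]
contact_force: [-0.4, -0.1, -0.5]
opening: -0.2
```

```bash
python3 - <<'E'
from h import *
d=cam('side'); cv2.imwrite('pics/side7.png',cv2.resize(d['img'][150:350,250:450],None,fx=3,fy=3)[...,::-1])
print(env.get_obs()['contact_force'])
E
```

```text
[-0.99794073  0.20758036 -0.11427097]
```

View pics/side7.png

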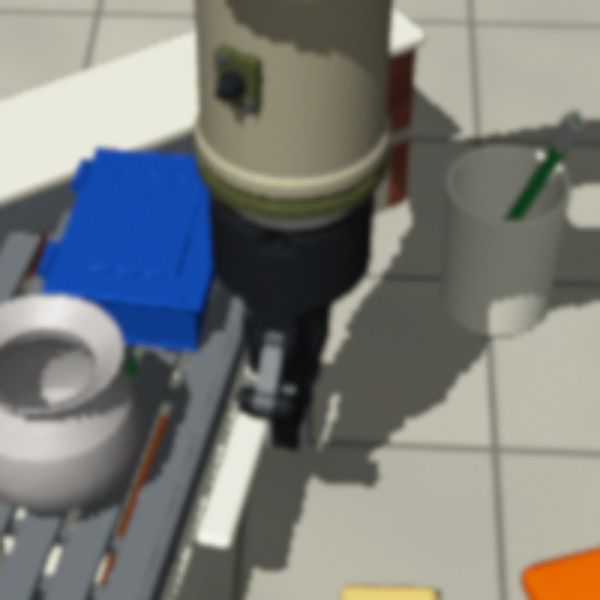

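The panel is tucked under the rail and only the lip, around (232,480), still shows. No stop force yet, so I'll continue in 1 mm steps.

>>> move_arm(
  plan=[-1, 0, 0, 0, 0, 0, 0, 0, 0, 0],
)

```text
time_s: 11.0
ee_pos: [492.5, 109.6, 104.0]
tcp_rot: [-0.0, 0.083, 0.997, 0.0]
contact_force: [-2.0, 0.7, 0.8]
opening: 0.0
```

>>> move_arm(
  plan=[-1, 0, 0, 0, 0, 0, 0, 0, 0, 0],
)

```text
time_s: 11.17
ee_pos: [492.6, 109.6, 103.9]
tcp_rot: [-0.001, 0.083, 0.997, -0.0]
contact_force: [-8.1, 1.2, 4.7]
opening: 0.2
```

The force rose to 8 N and the tool stopped advancing, so the drawer is against its stop. I'll back off along the rack's -x, rise and check.

>>> move_arm(
  plan=[3, 0, 0, 0, 0, 8, 0, 0, 0, 0, 15, 0, 0, 0, 0, 20, 0, 0, 0, 0, 20, 0, -15, 0, 0, 20, 10, -25, 0, 0, 10, 25, -30, 0, 0, 0, 30, -20, 0, 0, 0, 35, -15, 0, 0, 0, 35, 0, 0, 0, 0, 35, 0, 0, 0, 0, 0, 0, 0, 0],
)

```text
time_s: 12.17
ee_pos: [426.9, 297.9, 209.2]
tcp_rot: [0.001, 0.081, 0.997, 0.002]
contact_force: [1.1, -0.0, -0.6]
opening: 0.3
```

```bash
python3 - <<'E'
from h import *
np.set_printoptions(suppress=True,precision=3)
o=env.get_obs(); print(o['ee_pos'],o['time_s'],o['contact_force'])
rx=np.array([0.986,-0.166]); ry=np.array([.166,.986])
for n in ['side','top']:
    d=cam(n); W=cloud(d); W0=np.load(n+'W.npy')
    I=d['img'].astype(int); z=W[...,2]; b=(I[...,2]>I[...,0]+30)&(z>135)&(z<175)&(W[...,0]>520)&(W[...,0]<606)&(np.abs(W[...,1]-18)<50)
    p=W[b]; c=p.mean(0); nn=np.linalg.svd(p-c,full_matrices=False)[2][2]; print(n,b.sum(),c,nn*np.sign(nn[2]))
    kx=W[...,:2]@rx; ky=W[...,:2]@ry
    lip=(kx>420)&(kx<500)&(ky>115)&(ky<265)&(z>86)&(z<99)
    print('lip front',np.percentile(kx[lip],[1,5,50,95]),lip.sum())
    rail=(kx>480)&(kx<515)&(ky>120)&(ky<300)&(z>115)&(z<124); print('rail',np.percentile(kx[rail],[1,5,50]))
    cr=d['img'][100:370,170:450] if n=='side' else d['img'][100:340,150:400]
    cv2.imwrite(f'pics/{n}8.png',cv2.resize(cr,None,fx=2.2,fy=2.2)[...,::-1])
    for nm,(x0,x1,y0,y1,z0,z1) in dict(lota=(550,660,110,220,150,205),jar=(650,730,40,110,150,190),cup=(320,430,-130,-30,60,185)).items():
        q=[]
        for V in (W0,W):
            m=(V[...,0]>x0)&(V[...,0]<x1)&(V[...,1]>y0)&(V[...,1]<y1)&(V[...,2]>z0)&(V[...,2]<z1); q.append(np.median(V[m],0))
        print(nm,q)
E
```

```text
[426.888 297.895 209.225] 12.1667 [ 1.073 -0.034 -0.566]
side 1996 [566.859  19.86  149.837] [-0.014  0.001  1.   ]
lip front [479.295 480.122 489.283 498.834] 1006
rail [499.964 500.39  502.829]
lota [array([602.501, 181.129, 176.863]), array([602.274, 180.974, 176.774])]
jar [array([708.841,  90.624, 180.06 ]), array([708.488,  90.563, 180.224])]
cup [array([368.631, -64.685,  86.567]), array([nan, nan, nan])]
top 2204 [565.407  16.865 148.101] [-0.008 -0.001  1.   ]
lip front [476.132 476.943 486.601 496.334] 802
rail [496.981 497.464 500.085]
lota [array([592.378, 156.611, 190.104]), array([592.313, 156.554, 190.16 ])]
jar [array([705.19 ,  74.921, 180.571]), array([705.054,  75.045, 180.501])]
cup [array([357.501, -81.922,  96.511]), array([357.331, -82.17 ,  96.811])]
  return _methods._mean(a, axis=axis, dtype=dtype,
  ret = um.true_divide(
```

View pics/side8.png

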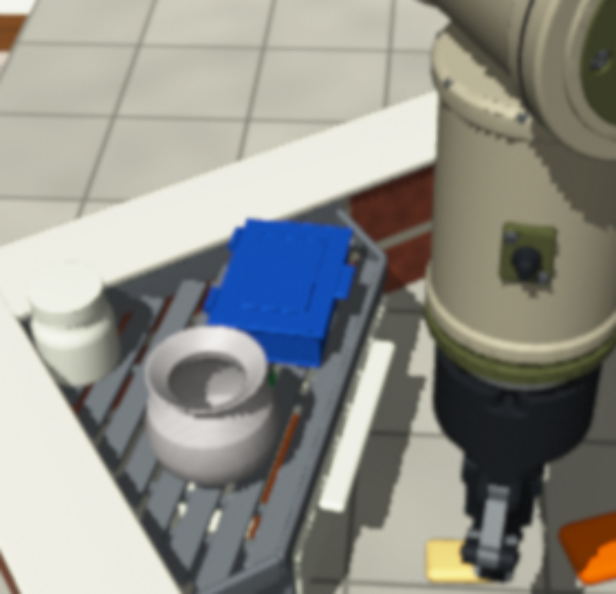

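View pics/top8.png

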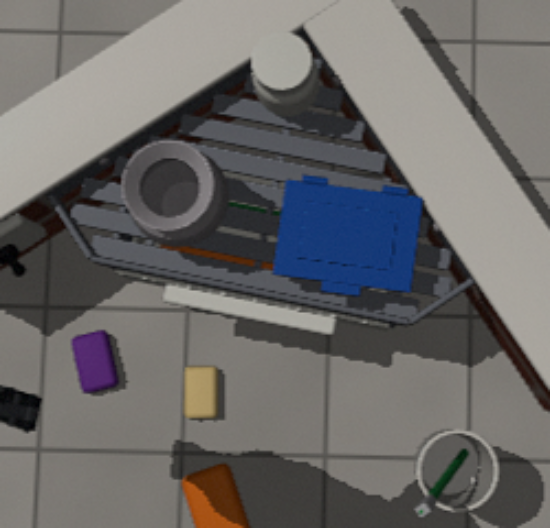

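The lid is level. The lip stands 21 mm in front of the rack's edge in both cameras, which is the drawer's home position. The lota, jar and cup have not moved, and the arm is clear.

```bash
python3 -c "
from station import job
print(job.sign_off())"
```

```text
the job is handed in; nothing more can be done
None
```

I closed the soap dish lid first, then pushed the drawer home, both with shut fingertips on the outside surfaces only. I handed the job in at about 12 s of the 54 s allowed.

- **Lid:** I swung it over from behind on its outer face until it met its stop at 6.7 N. Both cameras show it level to within 1°, with its top about 148–150 mm up.
- **Drawer:** I pushed on the front of the pull lip until it met its stop at about 8 N. Both cameras put the lip about 21 mm in front of the rack's edge, which is the home position.
- **Other things:** The lota, jar and cup read within 0.5 mm of where they started. The side view of the cup was blocked by the arm at the end, so that check rests on the top camera alone. I did not measure the switch, but the arm never went near it. The soap is now hidden under the lid; nothing touched it.

The contact force had returned to noise level after I backed off, so the arm was touching nothing when I handed in. No checks failed or disagreed.

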